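# Tighten the screen clamp with the adjustable wrench

### The job

Put the adjustable wrench on the brass clamp nut, roll its worm with a fingertip, pressing gently, until the jaws fit the nut snugly, and then use the wrench to turn the nut clockwise until it comes up tight. Do not turn the nut while the jaws are slack or with the fingers, leave the wrench lying flat on the nut with the hand clear of it, and do not shift the ink jar, the tape roll or the squeegee.

Things in the scene. Friction and masses are not known exactly. Their poses are not given: they have to be found in the camera images.
- bed: Press bed: a fixed level plywood board 500 x 740 mm, 18 mm thick (top 18 mm above the work surface). Origin on its underside. At its -y end it carries a fixed blue clamp casting (110 x 55 mm, up to 46 mm high, its near face 60 mm from the nut's axis) and an aluminium screen frame 30 mm high.
- nut_center (a point): Brass hexagon clamp nut: 24 mm across flats, 27.7 mm across corners, top 18 mm above the platen (bolt end 20 mm). The point is on its upright axis, 8.5 mm above the platen, and turns with the nut: x points at a corner, two flats face +y and -y (and so on every 60 degrees). It takes about 0.2 N m to turn, until it comes up against a firm stop.
- nut_corner (a point): The corner of the nut on its x axis, 13.9 mm from the nut's axis, 8.5 mm above the platen.
- nut (a joint): Turn of the nut in rad, growing clockwise as seen from above; it starts between 0.1 and 0.45 and comes up tight, against a firm stop, at 1.15.
- wrench: Loose steel adjustable wrench, 252 mm long, about 0.6 kg, lying flat on the platen, handle away from the blue casting. Origin on its underside in the mouth, z up, x along the handle away from the jaws. Head and jaws x = -11 to 54 mm, 17 mm thick; handle a flat bar 22 mm wide, 14 mm thick, x = 70 to 240 mm.
- wrench_grip (a point): Middle of the handle's bar at x = 150 mm in the wrench's frame, half-way up (7 mm above its underside).
- wrench_seat (a point): In the mouth at x = 1, y = 2 mm of the wrench's frame, 8.5 mm up; the nut's centre lies within a few mm of it when the wrench is on the nut. Both jaw faces are parallel to the wrench's x and run from x = -11 to 15 mm; the fixed jaw's face is at y = -12 mm, the lighter moving jaw's at y = 17 mm + joint jaw. The mouth's end wall is at x = 16 mm.
- platen_mid (a point): Top centre of the print platen: a level white plate 265 x 360 mm on the bed, its top 22 mm above the work surface, that carries the wrench. It is sprung: pressed straight down it gives way after about 2 to 4 N, then 1 mm per 10 N, 3 mm at most. The nut comes up through it and does not sink.
- worm_top (a point): Top of the worm, a knurled dark roller in the head: radius 10 mm, 16 mm long, axis along the wrench's y, at x = 33 mm, 23 mm over the wrench's underside, 6 mm proud of the head. A fingertip pressed on it with 6 to 13 N and drawn along the wrench's x rolls it; towards the jaws closes them; it stalls, and the finger slips, when they are tight. Over 18 N damages it.
- jaw (a joint): Travel of the moving jaw in m: the gap between the jaws is 29 mm + this value. It starts between -0.0012 and +0.0005; about -0.005 when the jaws fit the nut.
- worm (a joint): Angle of the worm in rad, growing as the jaws close; jaw = -0.001 m x worm (0.1 mm of gap per mm rolled). The worm holds the jaw where it is left.
- ink_jar: Black ink jar with a yellow lid, 64 mm across, 75 mm high; a bystander. Origin under its centre.
- tape_roll: Blue tape roll lying flat, 90 mm across, 24 mm high; a bystander. Origin under its centre.
- squeegee: Squeegee with a wooden handle, 160 mm long along its y, about 50 mm wide, 22 mm high; a bystander. Origin under its wooden grip's centre.

How it is judged:
By the outcome, as a careful person would: the job done as asked, in the order asked, and still so for the second after the job is handed in, with the robot touching nothing.
It also fails if it takes over 72 s, if anything falls off the work surface, if the arm or the gripper's body presses on something with over 40 N, if the wrist force passes 120 N, or if a joint passes its speed limit or range.

### The arm

A 7-joint arm with a two-finger parallel gripper is mounted at the origin on the work surface. World frame = base frame: x ahead of the robot, y to its left, z up, the work surface at z = 0. Lengths are in m, angles in rad, forces in N, time in s.
With the tool pointing down it reaches from about 0.425 to 0.95 m from the base axis. Payload 4.7 kg.
Tool frame: the origin (TCP) lies at the very end of the fingers, on their centre line; the grasp point (between the pads) lies 19 mm behind it; z points along the fingers, y is the line along which they close (so a half turn about z gives the same grasp; the last joint's range is limited). The gripper opens to 85 mm and grips with 20 to 120 N. Pads are 22 mm wide; open, the fingers measure 114 mm over their backs; the gripper's body (76 mm by 85 mm) begins 54 mm behind the grasp point. The pads swing forward as they close: fully open they stand 13 mm farther back than shut.
Start: joints at [1.226, 0.469, -0.049, 1.532, 0.024, 1.141, -0.082], TCP at [0.21, -0.642, 0.231] pointing down, gripper open.
Joint ranges: [-2.59, 2.59], [-0.33, 1.99], [-1.39, 1.29], [0.1, 2.45], [-1.04, 4.18], [0.21, 1.99], [-2.66, 2.66]. Speed limits (rad/s): [2.57, 2.57, 3.14, 3.14, 3.14, 3.14, 3.14].

### API

Orientations are given as a unit quaternion [w, x, y, z].
In Python, from rig import r gives the robot as it stands. Calls block until the motion is done:
- r.move_pose(position, orientation): joint-space move of the TCP to a pose.
- r.line_to(position, orientation=None, vel=0.15, f_stop=None): straight line of the TCP; orientation=None keeps the orientation; vel is the mean speed in m/s. With f_stop (N) it stops when the force on the tool has changed by that much, and returns True; else False.
- r.goto_joints(angles): joint-space move.
- r.command_gripper(opening, strength=None): finger opening in m; strength is the grip in N (None keeps the last); returns when the fingers have stopped.
- r.wait(seconds).
- r.solve_ik(position, orientation): joint angles nearest the present ones, or None.
- r.sense(): the state.
- r.read_camera(name): name is "scene" or "top" or "wrist"; returns a dict with "color" (384x512x3 uint8, blue, green, red), "vertical_fov" (degrees; the focal length in pixels is half the picture's height over the tangent of half this angle, whatever the lens; pixels are square), "cx", "cy" (the principal point, pixels), "world_to_cam" (4x4, takes a point from world to camera coordinates); the wrist camera has in their place "hand_eye" (4x4, takes a point from camera to tool coordinates, whose origin is the TCP and whose axes are the flange's). Camera axes: x right, y down, z forward; pixel columns grow to the right and rows downward; lengths in m; the calibration is good to about 2 mm. A picture is of the moment at which its call begins: read the wrist's pose just before it. There is no depth.
A pose or a line that the arm cannot do raises r.PlanningError and nothing moves.
- r.sign_off(): hands the job in; it is judged then, once.
The state is a dict: "time": time; "joints": joint angles; "dq": joint speeds; "effort": joint torques, N m; "position": TCP position; "tool_rot": TCP orientation; "contact_force": force on the tool from outside, world axes, zero at the start; "moment": the same for the moment, N m; "width": finger opening in m; "grasp_force": force on a finger pad.
Only numpy, scipy, OpenCV 4.12 (cv2) and the standard library are available. Lean on these libraries where they do the work, as an engineer would, in place of code of your own. Each camera call takes 0.05 s, during which the arm holds its last target. There are 200 camera calls.

## Working session

There is one attempt and no reset: what is moved stays moved. The work goes in short steps, each a Python script; the robot and the scene stay as the last script left them, time stands still between calls to the robot, and variables do not carry over. Pictures are saved under pics/ and viewed, at most 10 in all, crops included, and the job is handed in when it is done.

```bash
ls; mkdir -p pics; python3 - <<'E'
from rig import r
import cv2,numpy as np
s=r.sense();print(s['time'],s['position'],s['tool_rot'],s['contact_force'])
ims=[]
for n in ('scene','top'):
    d=r.read_camera(n);cv2.imwrite(f'pics/{n}0.png',d['color']);print(n,d['vertical_fov'],d['cx'],d['cy'],np.round(d['world_to_cam'],4).tolist())
    np.savez(f'pics/{n}0.npz',**{k:v for k,v in d.items()})
a=cv2.imread('pics/top0.png');cv2.imwrite('pics/top0b.png',cv2.resize(a,(800,600),interpolation=cv2.INTER_CUBIC))
E
```

```text
pics
0.0 [ 0.20944153 -0.64106774  0.23024192] [-9.68201695e-04  9.87560438e-01  1.57236788e-01 -1.90471683e-04] [-0.40686251  0.22218874  0.40051696]
scene 53.57743893627929 259.19434171348666 187.09222905681779 [[0.1792, 0.9837, -0.0168, -0.1467], [0.7486, -0.1474, -0.6464, -0.3802], [-0.6384, 0.1033, -0.7628, 1.1836], [0.0, 0.0, 0.0, 1.0]]
top 56.41528956472259 250.74340359759867 197.23663197886498 [[0.0014, -0.9998, -0.0203, 0.0468], [-0.9827, 0.0024, -0.185, 0.5716], [0.185, 0.0202, -0.9825, 0.6442], [0.0, 0.0, 0.0, 1.0]]
```

View pics/top0b.png

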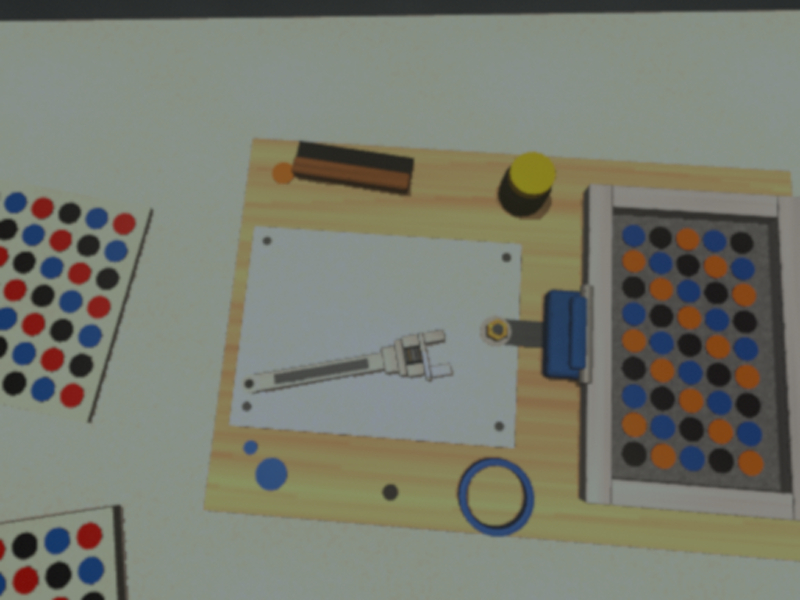

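View pics/scene0.png

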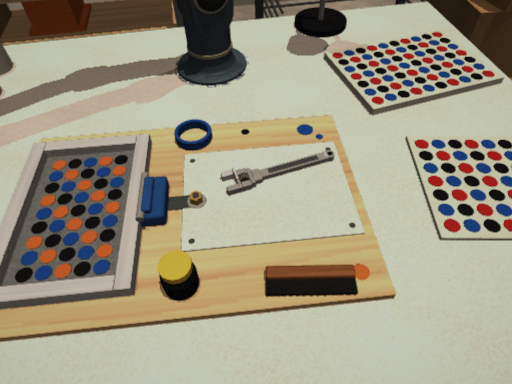

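The top view (800x600) shows the nut at (497,329), the wrench handle end at (255,385), the worm at (413,356), and the jaw tips at (445,335) and (452,371). The squeegee, the jar and the tape are clear of the platen. I'll localise these roughly, then look with the wrist camera.

```bash
cat > h.py <<'E'
from rig import r
import numpy as np, cv2
from scipy.spatial.transform import Rotation as R
def Q(a):  # tool down, tool y (closing line) at world angle a
    y=np.array([np.cos(a),np.sin(a),0]);z=np.array([0,0,-1.])
    q=R.from_matrix(np.c_[np.cross(y,z),y,z]).as_quat();return q[[3,0,1,2]]
def rot(q): return R.from_quat(np.array(q)[[1,2,3,0]])
def ray(d,T_cw,uv,z):  # T_cw camera->world
    f=d['color'].shape[0]/2/np.tan(np.radians(float(d['vertical_fov']))/2)
    v=T_cw[:3,:3]@np.array([(uv[0]-d['cx'])/f,(uv[1]-d['cy'])/f,1.]);o=T_cw[:3,3]
    return o+v*(z-o[2])/v[2]
def wristcam(name):
    s=r.sense();d=r.read_camera('wrist');T=np.eye(4);T[:3,:3]=rot(s['tool_rot']).as_matrix();T[:3,3]=s['position']
    d['T']=T@d['hand_eye'];cv2.imwrite(f'pics/{name}.png',cv2.resize(d['color'],(800,600),interpolation=cv2.INTER_CUBIC))
    np.savez(f'pics/{name}.npz',**d);return d
def load(n):
    d=dict(np.load(f'pics/{n}.npz'))
    if 'T' not in d: d['T']=np.linalg.inv(d['world_to_cam'])
    return d
def px(n,uv,z): # uv in 800x600 picture
    d=load(n);return ray(d,d['T'],((uv[0]+.5)*.64-.5,(uv[1]+.5)*.64-.5),z)
E
python3 - <<'E'
from h import *
for n,uv,z in [('nut',(497,329),.041),('hend',(255,385),.036),('worm',(413,356),.045),('jawU',(445,335),.039),('jawL',(452,371),.039),('sqR',(410,188),.03),('sqL',(295,178),.03),('jar',(532,170),.093),('tape',(496,497),.03)]: print(n,px('top0',uv,z).round(4))
m=np.array([.56,-.1,.3])
for a in (0,np.pi/2,np.pi,-np.pi/2):
    print(a,r.solve_ik(m,Q(a)))
d=r.read_camera('wrist');print(d['hand_eye'].round(3),d['vertical_fov'],r.sense()['time'])
E
```

```text
nut [ 0.5474 -0.0853  0.041 ]
hend [0.4777 0.2187 0.036 ]
worm [0.5131 0.0206 0.045 ]
jawU [ 0.5402 -0.02    0.039 ]
jawL [ 0.4949 -0.028   0.039 ]
sqR [0.7409 0.0231 0.03  ]
sqL [0.7564 0.1789 0.03  ]
jar [ 0.7367 -0.1259  0.093 ]
tape [ 0.3437 -0.0791  0.03  ]
0 [ 0.61773879  0.30775136 -0.65191878  1.67257002  0.19641571  1.22773311
 -0.07795827]
1.5707963267948966 [ 0.76240669  0.35540386 -0.85664801  1.66528601  0.28075472  1.24997414
  1.41793119]
3.141592653589793 [-0.72800849  0.38821149  1.12060058  1.74326441 -0.36813538  1.24388846
 -2.65678266]
-1.5707963267948966 [ 0.44062986  0.27206761 -0.42003964  1.68220406  0.11729614  1.2122311
 -1.57775588]
[[-0.    -0.956 -0.295  0.074]
 [ 1.    -0.    -0.001 -0.   ]
 [ 0.    -0.295  0.956 -0.143]
 [ 0.     0.     0.     1.   ]] 62.20713919830319 0.15
```

```bash
python3 - <<'E'
from h import *
r.move_pose([.53,.0,.2],Q(0.1)); wristcam('w1'); print(r.sense()['time'],r.sense()['joints'],r.sense()['contact_force'])
E
```

```text
2.7417 [ 0.51121321  0.35313623 -0.73040475  1.88103587  0.27624714  1.01026891
 -0.23938782] [ 0.83715248  0.56537727 -0.83711055]
```

View pics/w1.png

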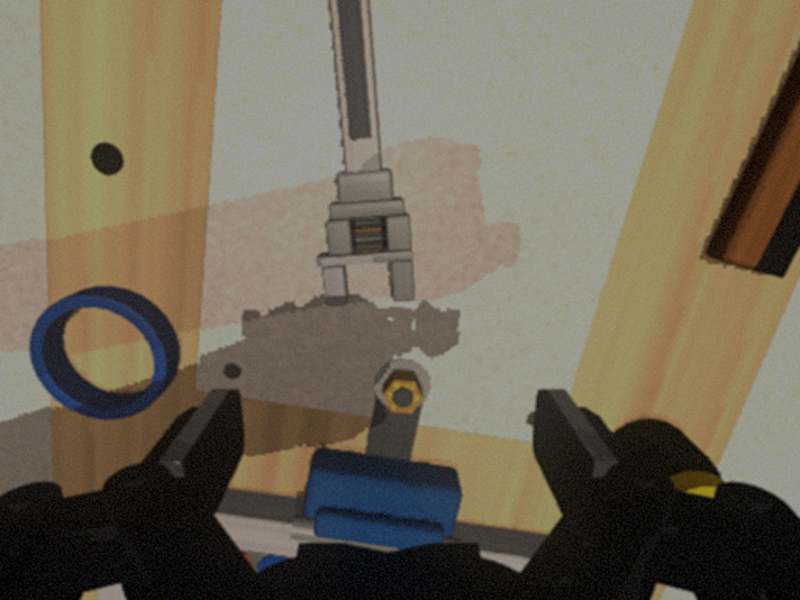

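The nut is at (403,393), the worm at (369,233), and the jaw tips at (335,300) and (402,297). I'll take one closer view for the nut angle.

```bash
python3 - <<'E'
from h import *
r.line_to([.537,-.10,.13],vel=.25); d=wristcam('w2'); print(r.sense()['time'])
c=d['color'][130:330,120:387]
cv2.imwrite('pics/w2c.png',cv2.resize(c,(801-1,599),interpolation=cv2.INTER_CUBIC))
E
```

```text
3.4333
```

View pics/w2.png

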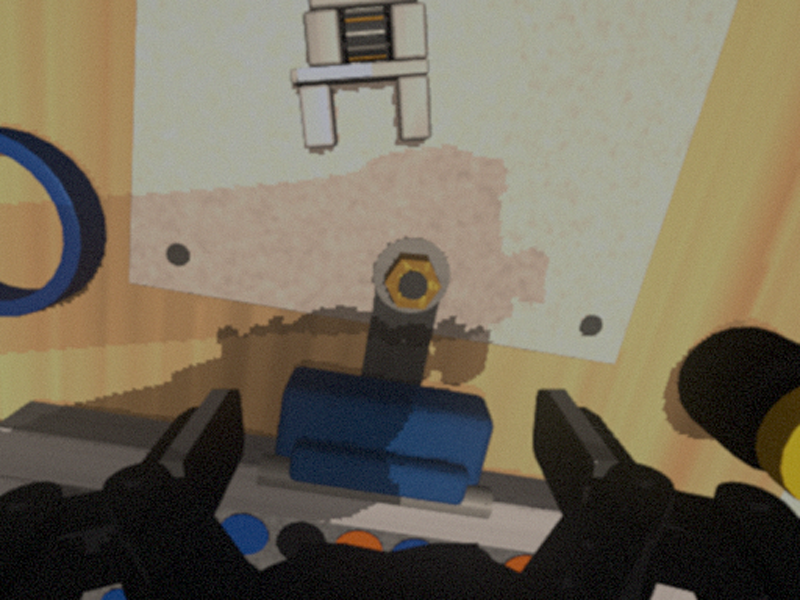

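The nut is at (413,282). The jaw tips are at (320,150) and (415,140), and the worm is at (366,35). The nut needs a crop to read its corners.

```bash
python3 - <<'E'
from h import *
d=load('w2'); c=d['color'][150:210,230:300]
c=cv2.normalize(cv2.GaussianBlur(cv2.resize(c,None,fx=10,fy=10,interpolation=cv2.INTER_CUBIC),(0,0),4),None,0,255,cv2.NORM_MINMAX)
cv2.imwrite('pics/nut.png',c)
E
```

```text
(no output)
```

View pics/nut.png

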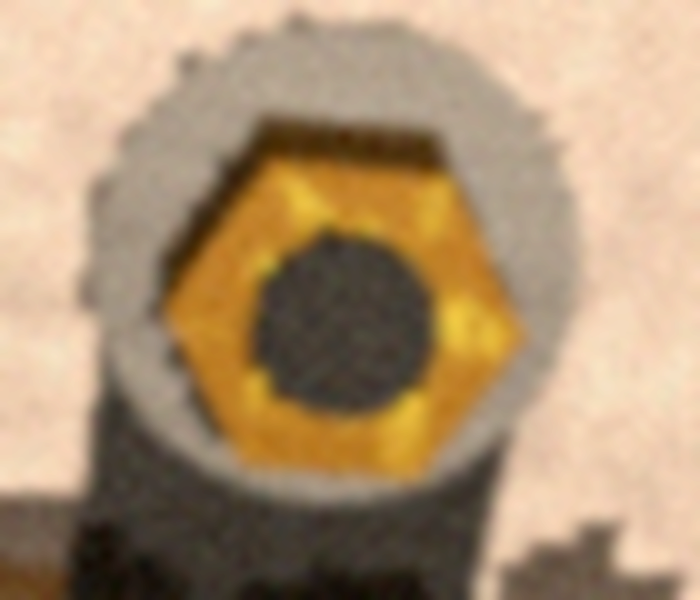

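```bash
python3 - <<'E'
from h import *
d=load('w2')
P=np.array([ray(d,d['T'],(230+u/10-.45,150+v/10-.45),.040) for u,v in [(165,308),(262,160),(443,170),(525,340),(428,480),(243,468)]])
c=P.mean(0);print('nut',c,[round(float(np.linalg.norm(p-c))*1e3,1) for p in P])
a=np.degrees(np.arctan2(*(P-c)[:,1::-1].T));print('corner ang',a.round(1), np.degrees(np.angle(np.mean(np.exp(6j*np.radians(a))))/6))
g=lambda n,uv,z:px(n,uv,z)[:2].round(4)
print('w2 jaw in L',g('w2',(334,88),.039),g('w2',(336,148),.039),'R',g('w2',(396,80),.039),g('w2',(400,138),.039))
print('outer', g('w2',(303,150),.039),g('w2',(430,137),.039),'worm',g('w2',(366,36),.044))
print('w1 worm',g('w1',(369,233),.044),'nut',g('w1',(403,393),.04))
for z in (.036,):
  A=px('w1',(330,2),z);B=px('w1',(345,168),z);C=px('w1',(368,2),z);D=px('w1',(382,168),z)
  print(A,B,C,D);m0=(A+C)/2;m1=(B+D)/2;print('handle ang',np.degrees(np.arctan2(*(m0-m1)[1::-1])),m0,m1)
print('top', g('top0',(255,385),.036),g('top0',(386,363),.036), g('top0',(413,356),.044))
E
```

```text
nut [ 0.54661401 -0.08580781  0.04      ] [13.7, 14.1, 13.8, 13.8, 14.2, 13.9]
corner ang [-179.   122.5   64.4    0.   -56.4 -117.6] 2.3107240738482218
w2 jaw in L [ 0.5024 -0.0015] [ 0.505  -0.0264] R [0.5289 0.0044] [ 0.5332 -0.0192]
outer [ 0.4902 -0.0287] [ 0.5465 -0.0175] worm [0.5148 0.0192]
w1 worm [0.5145 0.0233] nut [ 0.5466 -0.0832]
[0.48235178 0.14573051 0.036     ] [0.4967622  0.05936867 0.036     ] [0.50294494 0.14773988 0.036     ] [0.51871769 0.06151478 0.036     ]
handle ang 99.91994887852186 [0.49264836 0.14673519 0.036     ] [0.50773994 0.06044172 0.036     ]
top [0.4777 0.2187] [0.5052 0.0544] [0.5132 0.0206]
```

```bash
cat >> h.py <<'E'
U=lambda t:np.array([np.cos(t),np.sin(t)])
V=lambda t:np.array([-np.sin(t),np.cos(t)])
NUT=np.array([.5466,-.0858])
def grip_xyz(org,t,z,x=.15): return np.r_[org+x*U(t),z]
E
cat > ins.py <<'E'
from h import *
t0=np.radians(99.9);o0=np.array([.5203,-.0115])
r.move_pose(grip_xyz(o0,t0,.10),Q(t0-np.pi/2))
r.line_to(grip_xyz(o0,t0,.025),vel=.12,f_stop=6)
print(r.sense()['position'],r.sense()['contact_force'])
r.command_gripper(.0,60); s=r.sense();print(s['width'],s['grasp_force'],s['contact_force'],s['position'])
z=s['position'][2]+.001
t1=np.radians(122.3); o1=NUT-.0005*U(t1)-.0015*V(t1)
r.line_to(grip_xyz(o0,t0,z),vel=.05)
r.line_to(grip_xyz(o1+.04*U(t1),t1,z),Q(t1-np.pi/2),vel=.08)
print(r.line_to(grip_xyz(o1,t1,z),vel=.04,f_stop=8)); s=r.sense();print(s['time'],s['position'],grip_xyz(o1,t1,z),s['contact_force'],s['moment'])
d=r.read_camera('top');cv2.imwrite('pics/t2.png',cv2.resize(d['color'][150:300,140:340],(800,600),interpolation=cv2.INTER_CUBIC))
E
python3 ins.py
```

```text
[0.49499894 0.13631992 0.02536518] [-0.43358071 -0.65667188 -0.53174398]
0.01995313531292498 61.005592346191406 [-0.70494429 -0.60832628  4.8499755 ] [0.49493008 0.13636679 0.02547879]
False
8.2917 [0.46817228 0.04106374 0.02653321] [0.46798222 0.04136817 0.02647879] [ 0.96625899 -0.21261272 -4.89465928] [-0.05858457 -0.0868277   0.028491  ]
```

View pics/t2.png

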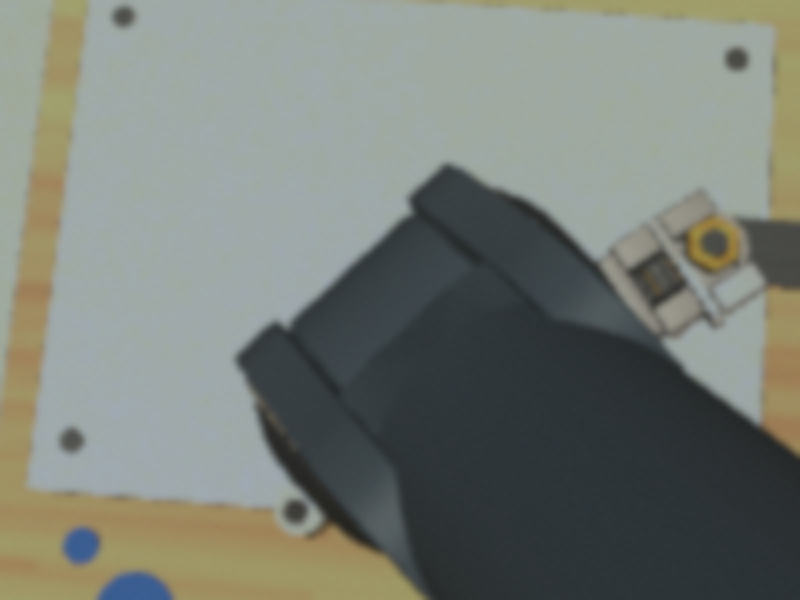

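The nut sits in the mouth, close to the fixed jaw. I'll release, retract, and take a near look before rolling the worm.

```bash
python3 - <<'E'
from h import *
s=r.sense();p=np.array(s['position'])
r.line_to(p-[0,0,.0015],vel=.03)
r.command_gripper(.045); r.line_to(p+[0,0,.09],vel=.2)
t1=np.radians(122.3)
r.line_to(np.r_[NUT-.015*U(t1),.125],vel=.25); d=wristcam('w3');r.command_gripper(0)
cv2.imwrite('pics/w3c.png',cv2.resize(d['color'][40:240,130:390],(780,600),interpolation=cv2.INTER_CUBIC))
s=r.sense();print(s['time'],s['contact_force'],s['position'],s['width'])
E
```

```text
10.9167 [ 0.11180644  0.44981035 -1.63487531] [ 0.55459143 -0.09839163  0.12507687] 0.0002995819436330093
```

View pics/w3c.png

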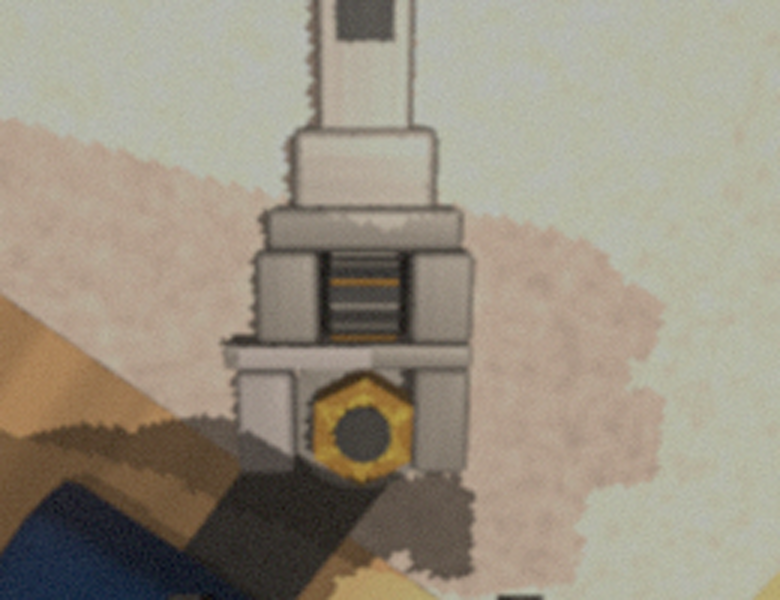

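The nut is square in the mouth and against the fixed jaw (right, x≈413). There is slack on the left (295–312), and the worm centre is at (365,297) in the crop. Next I'll roll the worm.

```bash
cat > roll.py <<'E'
from h import *
import sys
t1=np.radians(122.3); d=load('w3')
W=ray(d,d['T'],(130+365/3,40+297/3),.044)[:2]; print('worm',W,NUT+.0325*U(t1))
W=np.array(W)
u=U(t1);q=Q(t1-np.pi/2)
def stroke(a=.009,b=-.009,F=9):
    r.line_to(np.r_[W+a*u,.051],q,vel=.15); r.wait(.15)
    f0=r.sense()['contact_force'][2]
    hit=r.line_to(np.r_[W+a*u,.041],q,vel=.01,f_stop=F-1.5)
    f=lambda:r.sense()['contact_force'][2]-f0
    z=r.sense()['position'][2]; n=f()
    for k in range(3):
        if abs(n-F)<1.5: break
        z-=np.clip((F-n)*7e-5,-.0004,.0004); r.line_to(np.r_[W+a*u,z],vel=.02); n=f()
    out=[(round(z,4),round(n,1))]
    m=6
    for i in range(1,m+1):
        r.line_to(np.r_[W+(a+(b-a)*i/m)*u,z],vel=.04)
        c=np.array(r.sense()['contact_force']);n=c[2]-f0
        out.append((round(n,1),round(float(c[:2]@u),1)))
        z-=np.clip((F-n)*5e-5,-.0003,.0003) if abs(n-F)>1 else 0
    p=r.sense()['position']; r.line_to(np.r_[p[:2],.051],vel=.1)
    print(hit,out,round(r.sense()['time'],2),flush=True)
if __name__=='__main__':
    for _ in range(int(sys.argv[1])): stroke()
E
python3 - <<'E'
import roll
from h import *
roll_t=np.r_[roll.W+.009*roll.u,.07]
r.move_pose(roll_t,roll.q); roll.stroke()
E
```

```text
worm [ 0.52913633 -0.05695923] [ 0.52923355 -0.05832899]
True [(np.float64(0.0437), np.float64(7.8)), (np.float64(7.1), 2.1), (np.float64(9.0), 1.3), (np.float64(8.8), 1.5), (np.float64(8.4), 2.3), (np.float64(9.7), 2.8), (np.float64(9.0), 1.1)] 14.26
```

```bash
python3 roll.py 2; python3 - <<'E'
from h import *
t1=np.radians(122.3)
r.line_to(np.r_[NUT-.015*U(t1),.125],vel=.25); d=wristcam('w4')
cv2.imwrite('pics/w4c.png',cv2.resize(d['color'][40:240,130:390],(780,600),interpolation=cv2.INTER_CUBIC));print(r.sense()['time'])
E
```

```text
worm [ 0.52913633 -0.05695923] [ 0.52923355 -0.05832899]
True [(np.float64(0.0433), np.float64(7.6)), (np.float64(8.6), 3.0), (np.float64(10.1), 2.0), (np.float64(10.5), 2.8), (np.float64(9.5), 1.4), (np.float64(8.9), 1.6), (np.float64(9.2), 2.2)] 17.93
True [(np.float64(0.0432), np.float64(6.8)), (np.float64(9.5), 2.6), (np.float64(10.3), 2.5), (np.float64(9.5), 2.7), (np.float64(9.7), 1.3), (np.float64(10.0), 2.1), (np.float64(9.2), 1.7)] 21.59
22.125
```

View pics/w4c.png

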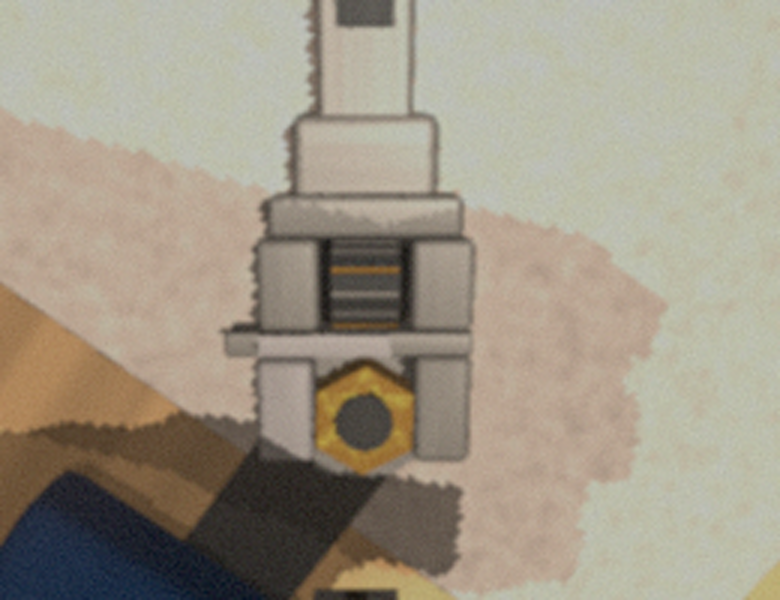

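The jaw has closed almost fully: the gap is now 316–415 against a nut about 97 px wide. I'll keep rolling until the worm stalls.

```bash
sed -i 's/^def stroke(a=.009,b=-.009,F=9)/def stroke(a=.008,b=-.009,F=10)/' roll.py; python3 roll.py 1
```

```text
worm [ 0.52913633 -0.05695923] [ 0.52923355 -0.05832899]
True [(np.float64(0.0435), np.float64(8.5)), (np.float64(8.4), 1.9), (np.float64(9.6), 2.5), (np.float64(10.0), 3.0), (np.float64(10.3), 3.4), (np.float64(11.4), 3.6), (np.float64(11.0), 6.3)] 26.29
```

```bash
python3 roll.py 1; python3 - <<'E'
from h import *
t1=np.radians(122.3)
r.line_to(np.r_[NUT-.015*U(t1),.125],vel=.25); d=wristcam('w5')
cv2.imwrite('pics/w5c.png',cv2.resize(d['color'][40:240,130:390],(780,600),interpolation=cv2.INTER_CUBIC));print(r.sense()['time'])
E
```

```text
worm [ 0.52913633 -0.05695923] [ 0.52923355 -0.05832899]
True [(np.float64(0.0432), np.float64(8.1)), (np.float64(12.3), 3.1), (np.float64(11.5), 5.3), (np.float64(12.0), 7.1), (np.float64(12.9), 8.5), (np.float64(9.1), 7.1), (np.float64(9.1), 6.3)] 29.93
30.4667
```

View pics/w5c.png

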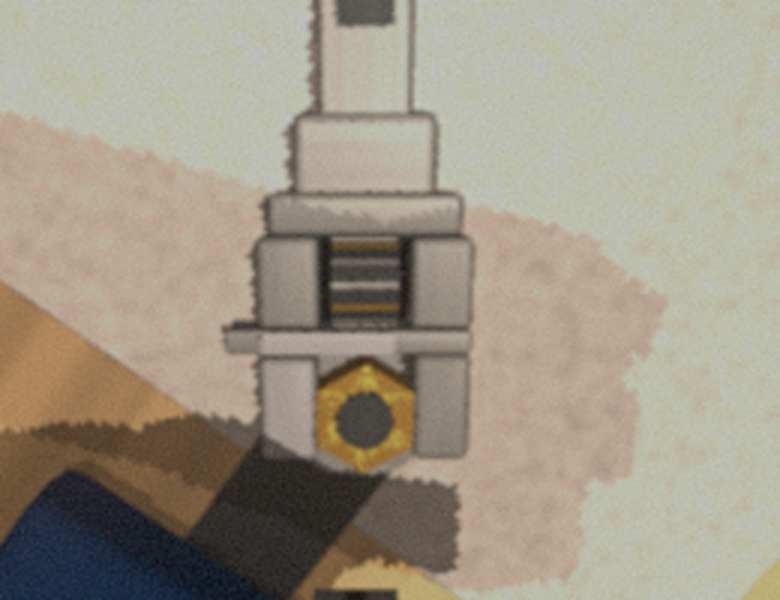

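The jaws are snug and the worm stalled, with the finger slipping under 13 N. Next I'll regrip the handle and swing it clockwise about the nut.

```bash
cat > swing.py <<'E'
from h import *
t=np.radians(122.3); g=NUT+.148*U(t)
r.line_to(np.r_[g,.10],vel=.25); r.command_gripper(.05)
r.line_to(np.r_[g,.026],vel=.15,f_stop=6); r.wait(.1); r.command_gripper(0,70)
s=r.sense(); p=np.array(s['position']); b=np.array(s['contact_force']); print(s['time'],s['width'],p,b)
rad=np.linalg.norm(p[:2]-NUT); t=np.arctan2(*(p[:2]-NUT)[::-1]); off=np.radians(122.3)-t
while t>np.radians(58):
    t-=np.radians(2.5)
    hit=r.line_to(np.r_[NUT+rad*U(t),p[2]],Q(t+off-np.pi/2),vel=.05,f_stop=12)
    s=r.sense();c=np.array(s['contact_force'])-b; tan=c[:2]@V(t); 
    print(round(np.degrees(t),1),hit,'tan %.1f rad %.1f z %.1f'%(tan,c[:2]@U(t),c[2]),flush=True)
    if hit or tan>12: break
q=s['position'];print(q,np.degrees(np.arctan2(*(np.array(q)[:2]-NUT)[::-1])),s['time'],s['width'])
E
python3 swing.py
```

```text
32.9333 0.019534217567102066 [0.46855829 0.03960958 0.02708189] [-0.46377781 -0.77434428  6.40010389]
119.4 False tan -1.0 rad 0.8 z -4.5
116.9 True tan -3.7 rad 0.8 z -5.4
[0.47885391 0.04562654 0.0273147 ] 117.26962944407033 33.4417 0.019380545212188766
```

```bash
cat > swing2.py <<'E'
from h import *
r.wait(.3); s=r.sense();p=np.array(s['position']);print(s['contact_force'],s['moment'])
rad=np.linalg.norm(p[:2]-NUT); t=np.arctan2(*(p[:2]-NUT)[::-1]); a=rot(s['tool_rot']).as_matrix()[:2,1]; off=np.arctan2(a[1],a[0])-t
print(rad,np.degrees(off))
while t>np.radians(58):
    t-=np.radians(2.5)
    hit=r.line_to(np.r_[NUT+rad*U(t),p[2]],Q(t+off),vel=.03,f_stop=25); r.wait(.08)
    s=r.sense();c=np.array(s['contact_force']); tan=c[:2]@V(t)
    print(round(np.degrees(t),1),hit,'tan %.1f rad %.1f z %.1f mz %.2f'%(tan,c[:2]@U(t),c[2],s['moment'][2]),flush=True)
    if hit or tan>14: break
q=s['position'];print(q,np.degrees(np.arctan2(*(np.array(q)[:2]-NUT)[::-1])),s['time'],s['width'])
E
python3 swing2.py
```

```text
[5.17813793 2.16943873 1.53794137] [ 0.39783685 -1.29390656  0.38221538]
0.14783281485127536 -89.9933290069223
114.8 False tan 0.2 rad -0.4 z 5.2 mz 0.70
112.3 False tan 0.1 rad -0.5 z 5.1 mz 0.65
109.8 False tan 0.6 rad 1.1 z 5.4 mz 0.61
107.3 False tan -0.6 rad 0.4 z 4.9 mz 0.63
104.8 False tan 1.1 rad 1.1 z 5.3 mz 0.55
102.3 False tan 1.1 rad 1.9 z 6.1 mz 0.65
99.8 False tan 0.4 rad 1.6 z 5.0 mz 0.59
97.3 False tan 1.7 rad 0.6 z 5.1 mz 0.64
94.8 False tan 1.3 rad 0.8 z 5.9 mz 0.55
92.3 False tan 0.9 rad 1.2 z 4.1 mz 0.62
89.8 False tan 1.6 rad 1.3 z 4.5 mz 0.59
87.3 False tan 2.2 rad 3.0 z 5.1 mz 0.56
84.8 False tan 1.9 rad 4.9 z 3.9 mz 0.46
82.3 False tan 2.3 rad 3.8 z 4.1 mz 0.43
79.8 False tan 1.0 rad 5.2 z 3.1 mz 0.36
77.3 False tan 1.4 rad 5.2 z 2.9 mz 0.40
74.8 False tan 0.7 rad 5.3 z 2.5 mz 0.37
72.3 False tan 1.3 rad 4.5 z 2.4 mz 0.28
69.8 False tan 1.1 rad 5.5 z 2.6 mz 0.31
67.3 False tan 1.3 rad 5.2 z 1.8 mz 0.29
64.8 False tan 1.6 rad 5.9 z 2.6 mz 0.24
62.3 False tan 0.7 rad 6.2 z 1.5 mz 0.24
59.8 False tan 1.5 rad 5.9 z 1.0 mz 0.21
57.3 False tan 3.8 rad 4.5 z 3.8 mz 0.41
[0.62639484 0.04009028 0.02735105] 57.631664129839535 44.6 0.019456236963557718
```

```bash
sed -i 's/radians(58)/radians(50)/;s/radians(2.5)/radians(1.0)/' swing2.py; python3 swing2.py; python3 - <<'E'
from h import *
d=r.read_camera('top');cv2.imwrite('pics/t3.png',cv2.resize(d['color'][150:300,140:340],(800,600),interpolation=cv2.INTER_CUBIC))
E
```

```text
[-0.57450593  5.22900526  3.85493348] [1.20166016 0.03181241 0.50042877]
0.14907410957436287 -90.21669830024103
56.6 False tan 4.1 rad 2.1 z 5.5 mz 0.67
55.6 False tan 3.2 rad 1.8 z 6.0 mz 0.66
54.6 False tan 5.2 rad 1.1 z 5.9 mz 0.65
53.6 False tan 4.6 rad 0.9 z 5.0 mz 0.68
52.6 False tan 4.0 rad 1.0 z 5.9 mz 0.62
51.6 False tan 4.4 rad 0.2 z 6.6 mz 0.63
50.6 False tan 5.0 rad 0.4 z 6.7 mz 0.69
49.6 False tan 4.4 rad 0.2 z 6.8 mz 0.70
[0.64196545 0.02763171 0.02732656] 49.945224675240645 47.5667 0.01941081023318635
```

View pics/t3.png

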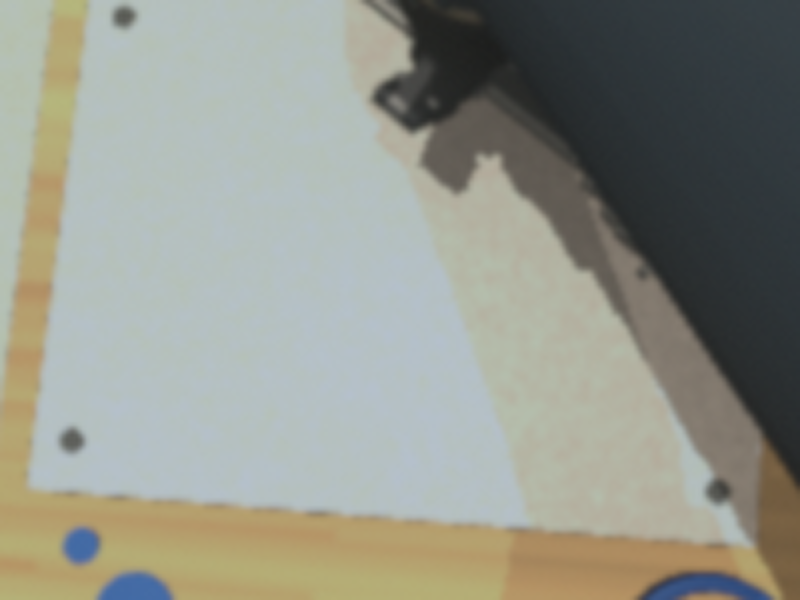

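The arm hides the head in this view. The torque rose at about 57° and then stayed flat, so I'll release, raise the hand, and measure wrench and nut by image code.

```bash
python3 - <<'E'
from h import *
s=r.sense();p=np.array(s['position']);print(p,s['tool_rot'],s['contact_force'])
r.command_gripper(.05); r.line_to(p+[0,0,.08],vel=.2)
th=np.radians(50)
r.line_to(np.r_[NUT-.015*U(th),.125],Q(th-np.pi/2),vel=.3); d=wristcam('w6')
s=r.sense();print(s['time'],s['position'],s['contact_force'])
c=d['color'];hsv=cv2.cvtColor(c,cv2.COLOR_BGR2HSV)
m=((hsv[...,0]>12)&(hsv[...,0]<28)&(hsv[...,1]>150)&(hsv[...,2]>70)).astype(np.uint8)
n,l,st,ce=cv2.connectedComponentsWithStats(m)
f=192/np.tan(np.radians(d['vertical_fov'])/2)
h=np.linalg.inv(d['T'])@np.r_[NUT,.04,1];e=(h[:2]/h[2]*f+[d['cx'],d['cy']]);print('expected nut px',e)
for i in np.argsort(-st[1:,4])[:6]+1: print(st[i],ce[i])
# coarse text picture: region around the nut
u,v=map(int,e);y0=max(0,v-110)
g=cv2.cvtColor(c,cv2.COLOR_BGR2GRAY)
for y in range(y0,v+36,4):
    print(''.join('N' if m[y:y+4,x:x+3].mean()>.4 else ' .:-=+*#%@'[min(9,int(g[y:y+4,x:x+3].mean())//22)] for x in range(u-90,u+91,3)))
E
```

```text
[0.64194118 0.02761669 0.02730516] [-1.70958073e-04  9.08170542e-01  4.18598322e-01 -1.29690260e-03] [-2.83270153  2.12574562  6.26732738]
49.3167 [ 0.53716852 -0.09610724  0.12436944] [0.12996434 0.07543164 0.70116308]
expected nut px [250.30847836 178.17273297]
[234 160  34  35 535] [250.42803738 176.18878505]
[505 351   7   9  19] [508.52631579 355.36842105]
[503 347   4   7  12] [504.33333333 349.33333333]
[246 126   8   2   9] [249.55555556 126.88888889]
[505 342   5   4   8] [507.125 343.75 ]
[421 350   4   5   8] [422.625 352.375]
%%%%%%%%%%%%%%%%%%%%%%%%*#########**%%%%%%#%%%%###%%%%%%%#%%%
%%%%%%%%%%%%%%%%%%%%%%%%*###%######*%%%%%%%%%%%%%%%#%%%%%%%%#
%#%%%%%%%%%%%%%%%%%%%%*++**+*******+**#%%%%%%%%#%%%%%%%#%%#%%
%%%%%%%%%%%%%%%%%%%%%#+##*****#######+#%%####%%#%%%%%%%%%%%%%
%%%%%%%%%%%%%%%%%%%###+##############+#%%%%###%%%%%%%%%%%%%%%
%%%%%%%%%%%%%%%%######+*********#####+####%%%%%%%%%%%%#%%%%%%
%%%%%%%%%%%%%%%#######+**********####+#%%%%%#%%%%%%%%%%%%%%%%
%%%%%%%%%%%%%%#######*+***********###+#%%%%%%###%%%%%##%%%%%%
%%%%%%%%%%%%#########*=+******+*++*##+*###%%%###%%%%%%%%%%%%
[... 1037 characters left out ...]
#########*****####
##################******+NNN::-:-NNN=+++++*#######*******####
##################******+NN-:::-:=NN=+++++*#####*********####
##################******=NN-::-::NNN=++++=*###***********####
##################******=NNN----NNNN=++++=*#*************####
##################******+=NNNNNNNN+==++++=-+************#####
###################*******++++NN+==-------:-+*******#**####*#
#######################*###+-----:::::::::::-+*******#*###***
############################+-::::::::::::----********#***+=:
###################+=+#####**=:......::::-:::--*#*******+-:..
#################**=-=##**+==--........:::::::-=******=::...:
#########*+==+##+--=======------......::::::::::=*+=-:......:
```

```bash
cat > hexfit.py <<'E'
from h import *
def fit(n):
    d=load(n);f=192/np.tan(np.radians(d['vertical_fov'])/2);S=8;N=400
    def rect(z):
        yy,xx=np.mgrid[0:N,0:N];P=np.stack([NUT[0]+(xx-N/2)/S/1e3,NUT[1]-(yy-N/2)/S/1e3,0*xx+z,0*xx+1],-1)@np.linalg.inv(d['T']).T
        return cv2.remap(d['color'],(P[...,0]/P[...,2]*f+d['cx']).astype(np.float32),(P[...,1]/P[...,2]*f+d['cy']).astype(np.float32),cv2.INTER_CUBIC)
    im=rect(.040);hsv=cv2.cvtColor(im,cv2.COLOR_BGR2HSV)
    m=((hsv[...,0]>12)&(hsv[...,0]<28)&(hsv[...,1]>130)&(hsv[...,2]>100)).astype(np.uint8)
    m=cv2.morphologyEx(m,cv2.MORPH_OPEN,np.ones((7,7)))
    cs=max(cv2.findContours(m,0,2)[0],key=cv2.contourArea);hull=cv2.fillConvexPoly(np.zeros_like(m),cv2.convexHull(cs),1)
    best=(0,)
    for a in range(60):
      for R_ in np.arange(12,14.6,.4):
        for dx in np.arange(-2,2.1,.5):
          for dy in np.arange(-2,2.1,.5):
            k=np.radians(a+60*np.arange(6));pts=np.c_[N/2+(dx+R_*np.cos(k))*S,N/2-(dy+R_*np.sin(k))*S]
            q=cv2.fillConvexPoly(np.zeros_like(m),pts.astype(np.int32),1)
            iou=cv2.countNonZero(q&hull)/cv2.countNonZero(q|hull)
            if iou>best[0]: best=(iou,a,R_,dx,dy)
    # wrench direction: lines (edges) in the plane of the head top
    g=cv2.GaussianBlur(cv2.cvtColor(rect(.039),cv2.COLOR_BGR2GRAY),(0,0),3)
    L=cv2.createLineSegmentDetector().detect(g)[0][:,0]
    ln=np.hypot(L[:,2]-L[:,0],L[:,3]-L[:,1]);an=np.degrees(np.arctan2(-(L[:,3]-L[:,1]),L[:,2]-L[:,0]))%90
    o=np.argsort(-ln)[:9]
    print(n,'hex',[round(float(x),3) for x in best],'lines',[(round(float(ln[i]/S)),round(float(an[i]),1)) for i in o])
for n in ('w2','w3','w5','w6'): fit(n)
E
python3 hexfit.py
```

```text
w2 hex [0.976, 1.0, 13.6, 0.0, 0.0] lines [(13, 84.4), (6, 3.8), (6, 3.6), (4, 9.6), (4, 88.5), (3, 0.1), (3, 64.5), (3, 61.9), (3, 71.0)]
w3 hex [0.97, 1.0, 14.0, 0.0, 0.0] lines [(29, 33.7), (12, 0.2), (7, 89.4), (7, 61.5), (7, 41.7), (6, 69.9), (4, 35.2), (4, 87.3), (4, 62.3)]
w5 hex [0.967, 1.0, 14.0, 0.0, 0.0] lines [(23, 32.1), (9, 0.1), (8, 31.5), (8, 63.2), (7, 88.7), (7, 60.7), (6, 32.3), (6, 26.4), (5, 77.4)]
w6 hex [0.969, 1.0, 14.0, 0.5, 0.0] lines [(20, 51.0), (10, 89.6), (9, 51.1), (9, 51.1), (6, 59.7), (6, 50.8), (5, 2.6), (5, 28.8), (5, 51.2)]
```

The nut (60° mod) now reads 1° against 1° at the start, while the wrench went from 122° to 51°. So the nut turned about 60°, which is its full remaining travel, and reached the stop. The extra ~10° of swing then forced the worm back, and the jaw opened by about 2 mm. Re-rolling the worm restores the fit; at this misalignment, closing the jaw pushes the nut only into its stop.

```bash
sed -i 's/m=6/m=4/' roll.py; cat > reroll.py <<'E'
import roll
from h import *
d=load('w6');t=np.radians(51)
roll.W=ray(d,d['T'],(248.5,134),.044)[:2];print(roll.W,NUT+.031*U(t))
roll.u=U(t);roll.q=Q(t-np.pi/2)
r.command_gripper(0)
r.line_to(np.r_[roll.W+.008*roll.u,.06],roll.q,vel=.25)
roll.stroke(F=9.5)
E
python3 reroll.py
```

```text
worm [ 0.52913633 -0.05695923] [ 0.52923355 -0.05832899]
[ 0.56658798 -0.05993027] [ 0.56610893 -0.06170848]
True [(np.float64(0.0434), np.float64(8.4)), (np.float64(5.7), 3.1), (np.float64(6.0), 5.4), (np.float64(6.8), 4.2), (np.float64(7.7), 5.5)] 53.49
```

```bash
python3 - <<'E'
import roll
from h import *
d=load('w6');t=np.radians(53)
roll.W=ray(d,d['T'],(248.5,134),.044)[:2]
roll.u=U(t);roll.q=Q(t-np.pi/2)
roll.stroke(F=11)
th=np.radians(51)
r.line_to(np.r_[NUT-.015*U(th),.125],Q(th-np.pi/2),vel=.3);wristcam('w7');print(r.sense()['time'])
E
sed -i "s/^for n in .*/for n in ('w6','w7'): fit(n)/" hexfit.py; python3 hexfit.py
python3 - <<'E'
from h import *
for n in('w5','w6','w7'):
    d=load(n);c=cv2.cvtColor(d['color'],cv2.COLOR_BGR2GRAY);print(n)
    for y in range(112,200,4): print(''.join(' .:-=+*#%@'[min(9,int(c[y:y+4,x:x+2].mean())//18)] for x in range(200,300,2)))
E
```

```text
worm [ 0.52913633 -0.05695923] [ 0.52923355 -0.05832899]
True [(np.float64(0.0433), np.float64(9.0)), (np.float64(7.6), 3.5), (np.float64(7.0), 4.5), (np.float64(7.5), 5.9), (np.float64(6.3), 6.5)] 56.66
57.1417
w6 hex [0.969, 1.0, 14.0, 0.5, 0.0] lines [(20, 51.0), (10, 89.6), (9, 51.1), (9, 51.1), (6, 59.7), (6, 50.8), (5, 2.6), (5, 28.8), (5, 51.2)]
w7 hex [0.965, 1.0, 14.0, 0.5, 0.0] lines [(21, 51.1), (10, 88.9), (9, 0.4), (8, 51.1), (6, 46.5), (6, 53.1), (6, 4.7), (5, 57.1), (5, 28.8)]
w5
@@@@@@@@%+*################%%%%%#########*%@@@@@@@
@@@@@@@@%+=+++++++==+*+********+=+++++++++#%@@@@@@
@@@@@@@**######%%*::-==========-:-*##%%%%%%#%@@@@@
@@@@@@#=*###%%%%%*::-==========-.-*%%%%%%%%#%@@@@@
@@@@@@@**###%%%%%*::--===---=-=-:-*%%%%%%%%#@@@@@@
@@@@@@%+*####%%%%*::+**+++++*++=.-*%%%%%%%%#@@@@@@
@@@@@@@*+#######%*-:-===--===-=-.-*###%%%%%#@@@@@@
@@@@@@@*+########*-:-==========-:-*#########@@@@@@
@@@@###++*#######*-:-======--=--:=*########*@@@@@@
@@**+++++*+*******+++*******+*++++*********#@@@@@@
@@#######@@@@@@@@@@@@@@@@@@@@@@%%%%%%%%%%%%#@@@@@@
@@%#####*#########%%%%%##**#%%%*+++****
[... 2071 characters left out ...]
***+-:----=---------+*+***+*+*%%%%%%%
%#****************************************#%%%%%%%
%#*****%%%%%%%%%%%%%%%%%%%%%%#************#%%%%%%%
@%%%###********++##*+==+=====+**+=++++++++#%%%%%%%
@@%@%%%#%%%%%%%#=++-=+****+==--===*###**#**%%%%%%%
%%%%%%%#%%%%%%%#=-=+****##****#*==*##******%%%%%%%
@%%%%%%#%%%%%%%*+***+=-----=+##*==********#%%%%%%%
%%%%%%%#%%%%%%%*+***=--------+*++=*********%%%%%%%
%%@%%@%##%%%%%%#++**=--------+#*++********#%%%%%%%
@%%%@@%##%###%%#=+**+-------=*##*+*******+#%%%%%##
%@@@@%%#########=+##**+===++++**+=*******++%%#####
@@@%%%%#########****************==+++++++=--+#####
%@%%%%%%%%%%%%%%%%%#+++++++++=---------------+#%%%
%%%%%%%%%%%%%%%%%%%%%+-----------------------==*%%
```

The jaws are stalled on the misaligned nut. I'll square the wrench by swinging it back 9.5° through free play, which doesn't load the nut, and then snug the jaws again.

```bash
cat > fix.py <<'E'
from h import *
T=lambda:r.sense()['time']
a=np.radians(51.0);b=np.radians(60.5);g=NUT+.148*U(a)
r.line_to(np.r_[g,.075],vel=.3);r.command_gripper(.04)
r.line_to(np.r_[g,.0265],Q(a-np.pi/2),vel=.15,f_stop=8);r.command_gripper(0,50)
z=r.sense()['position'][2];print(T(),r.sense()['width'])
hit=r.line_to(np.r_[NUT+.148*U(b),z],Q(b-np.pi/2),vel=.06);s=r.sense();print(s['contact_force'],s['moment'][2])
r.command_gripper(.04);r.line_to(np.r_[NUT+.148*U(b),.065],vel=.2);r.command_gripper(0);print(T())
W=NUT+.0327*U(b);u=U(b)
for k in range(2):
    if T()>66.5: break
    r.line_to(np.r_[W+.010*u,.049 if k else .055],vel=.25)
    f0=r.sense()['contact_force'][2]
    r.line_to(np.r_[W+.010*u,.040],vel=.015,f_stop=8)
    z=r.sense()['position'][2];n=r.sense()['contact_force'][2]-f0;o=[round(z,4),round(n,1)]
    for e in (.003,-.003,-.0095):
        z-=np.clip((10-n)*5e-5,-.0003,.0003)
        r.line_to(np.r_[W+e*u,z],vel=.05);c=np.array(r.sense()['contact_force']);n=c[2]-f0;o.append((round(n,1),round(float(c[:2]@u),1)))
    p=r.sense()['position'];r.line_to(np.r_[p[:2],.05],vel=.1);print(o,T())
E
python3 fix.py
```

```text
59.1 0.020271190119948518
[-1.15166897  1.64087868  3.93195695] 0.3220948907055036
60.7833
[np.float64(0.0436), np.float64(6.0), (np.float64(6.6), 1.6), (np.float64(7.6), 3.4), (np.float64(6.3), 5.6)] 63.2417
[np.float64(0.044), np.float64(3.5), (np.float64(4.1), 3.6), (np.float64(5.5), 6.2), (np.float64(6.2), 7.0)] 65.0083
```

```bash
python3 - <<'E'
from h import *
th=np.radians(60.5)
r.line_to(np.r_[NUT-.015*U(th),.125],vel=.3);wristcam('w8');print(r.sense()['time'])
E
sed -i "s/^for n in .*/for n in ('w8',): fit(n)/" hexfit.py; python3 hexfit.py
python3 - <<'E'
from h import *
for n in('w8',):
    d=load(n);c=cv2.cvtColor(d['color'],cv2.COLOR_BGR2GRAY);print(n)
    for y in range(112,200,4): print(''.join(' .:-=+*#%@'[min(9,int(c[y:y+4,x:x+2].mean())//18)] for x in range(200,300,2)))
E
```

```text
65.4917
w8 hex [0.972, 59.0, 13.6, 0.5, 0.0] lines [(20, 62.6), (12, 60.6), (11, 88.5), (8, 89.5), (5, 59.8), (4, 63.7), (4, 9.2), (4, 66.3), (4, 32.9)]
w8
%%%%%%%%*********************************%@@@@@@@@
%%%%%%%*+======+=--===+=-===+=:--=+++++++*#%%@@@@@
%%%%%%**########=::-----------::=*########*%%%@@@@
%%%%%%**########=::-========-=::=*#######**%%%%@@@
%%%%%%**########+::-----------::=*#####*#**%%%%%@%
%%%%%%**########+::=++=+==++++-:=*####*****%%%%%%%
%%%%%%#+***#***#+::-----------::=*#********%%%%%%%
%%%%%%%+********+::-----------::=**********%%%%%%%
%%%###*+********+-:---=-------::-++******+*%%%%%%%
%#++++++++++*++*++*******+****************#%%%%%%%
%#*****#%%%%%%%%%%%%%%%%%%%%%#************#%%%%%%%
%%###**+********+**#*+=++++=+**+==++++++++#%%%%%%%
%%%%%%%######%%#+==--=+**#*+=--==+*#******#%%%%%%%
%%%%%%%##%##%%%%+=++***#****++++==*********%%%%%%%
%%%%%%%##%###%%#+**#*=-----=+*#*++********#%%%%%%%
%%%%%%%#######%#*+**+--------=*+++*******+#%%%%%%%
%%%%%%%#########*++*=--------=*+++*******+#%%%%%%%
%%%%%%%%########*++*+=------=+#*++*******+#%%%%%%%
%%%%%%%%*#######*+++++=+==++****++*******+#%%%%%%%
%%%%%%%%*#######*+***++***++****==+++++++*%%%%%###
%%%%%%%%%%####%%%%*==++++++++==----------=########
%%%%%%%%%%%%%%%%%%%*----------------------=*###%%%
```

```bash
python3 - <<'E'
from h import *
def prof(n,deg):
    d=load(n);f=192/np.tan(np.radians(d['vertical_fov'])/2);t=np.radians(deg);S=5
    ys=np.arange(-32,36,1/S);xs=np.arange(-30,35,1/S)
    X,Y=np.meshgrid(xs,ys,indexing='ij')
    P2=NUT+X[...,None]/1e3*U(t)+Y[...,None]/1e3*V(t)
    def smp(z):
        P=np.concatenate([P2,np.full(X.shape+(1,),z),np.ones(X.shape+(1,))],-1)@np.linalg.inv(d['T']).T
        return cv2.GaussianBlur(cv2.cvtColor(cv2.remap(d['color'],(P[...,0]/P[...,2]*f+d['cx']).astype(np.float32),(P[...,1]/P[...,2]*f+d['cy']).astype(np.float32),cv2.INTER_CUBIC),cv2.COLOR_BGR2GRAY),(0,0),2).astype(float)
    im=smp(.039)
    p=im[(xs>-9)&(xs<7)].mean(0); g=np.gradient(p)*S
    pk=[(round(ys[i],1),round(g[i],1)) for i in range(2,len(g)-2) if abs(g[i])>4 and abs(g[i])==max(abs(g[i-2:i+3]))]
    print(n,deg,pk)
for n,a in (('w3',122.3),('w5',122.3),('w6',51),('w7',51),('w8',61)): prof(n,a)
E
sed -i "s/for a in range(60)/for a in np.r_[-3:4:.5]/;s/^for n in .*/for n in ('w3','w5','w6','w7','w8'): fit(n)/;s/R_ in np.arange(12,14.6,.4)/R_ in (13.4,13.8,14.2)/" hexfit.py; python3 hexfit.py
```

```text
w3 122.3 [(np.float64(-26.2), np.float64(-30.8)), (np.float64(-24.4), np.float64(10.4)), (np.float64(-13.6), np.float64(-21.8)), (np.float64(-11.6), np.float64(20.4)), (np.float64(-6.4), np.float64(-19.1)), (np.float64(-4.2), np.float64(-9.3)), (np.float64(6.6), np.float64(14.2)), (np.float64(11.8), np.float64(-22.6)), (np.float64(14.0), np.float64(17.3)), (np.float64(15.8), np.float64(-18.9)), (np.float64(17.6), np.float64(29.5)), (np.float64(20.8), np.float64(-5.3)), (np.float64(23.6), np.float64(-5.0)), (np.float64(27.2), np.float64(-4.1)), (np.float64(30.0), np.float64(-13.7)), (np.float64(32.0), np.float64(10.5))]
w5 122.3 [(np.float64(-26.0), np.float64(-32.9)), (np.float64(-24.2), np.float64(11.7)), (np.float64(-13.4), np.float64(-18.7)), (np.float64(-11.8), np.float64(15.3)), (np.float64(-9.0), np.float64(4.0)), (np.float64(-6.6), np.float64(-14.5)), (np.float64(-5.0), np.float64(-11.4)), (np.float64(7.0), np.float64(18.8)), (np.float64(9.4), np.float64(-7.0)), (np.float64(11.0), np.float64(-7.5)), (np.float64(13.0), np.float64(28.7)), (np.float64(17.4), np.float64(-4.1)), (n
[... 1572 characters left out ...]
, 0.5, 13.8, 0.0, 0.0] lines [(29, 33.7), (12, 0.2), (7, 89.4), (7, 61.5), (7, 41.7), (6, 69.9), (4, 35.2), (4, 87.3), (4, 62.3)]
w5 hex [0.969, 1.5, 13.8, 0.0, 0.0] lines [(23, 32.1), (9, 0.1), (8, 31.5), (8, 63.2), (7, 88.7), (7, 60.7), (6, 32.3), (6, 26.4), (5, 77.4)]
w6 hex [0.974, 0.5, 13.8, 0.5, 0.0] lines [(20, 51.0), (10, 89.6), (9, 51.1), (9, 51.1), (6, 59.7), (6, 50.8), (5, 2.6), (5, 28.8), (5, 51.2)]
w7 hex [0.968, 0.0, 13.8, 0.5, 0.0] lines [(21, 51.1), (10, 88.9), (9, 0.4), (8, 51.1), (6, 46.5), (6, 53.1), (6, 4.7), (5, 57.1), (5, 28.8)]
w8 hex [0.974, 1.0, 13.8, 0.5, 0.0] lines [(20, 62.6), (12, 60.6), (11, 88.5), (8, 89.5), (5, 59.8), (4, 63.7), (4, 9.2), (4, 66.3), (4, 32.9)]
```

The jaw gap matches the snug value, and wrench and nut are both at about 61°. I'll give one brief clockwise nudge to make sure the nut is against the stop, then retreat and hand in.

```bash
python3 - <<'E'
from h import *
a=np.radians(60.8);b=np.radians(58);g=NUT+.148*U(a)
r.line_to(np.r_[g,.075],vel=.3);r.command_gripper(.04)
r.line_to(np.r_[g,.0265],Q(a-np.pi/2),vel=.18,f_stop=8);r.command_gripper(0,50)
z=r.sense()['position'][2]
hit=r.line_to(np.r_[NUT+.148*U(b),z],Q(b-np.pi/2),vel=.03,f_stop=12);s=r.sense()
p=np.array(s['position']);c=np.array(s['contact_force']);print(s['time'],hit,np.degrees(np.arctan2(*(p[:2]-NUT)[::-1])),c[:2]@V(b),s['width'])
r.command_gripper(.045);r.line_to(p+[0,0,.09],vel=.25);print(r.sense()['time'])
r.sign_off()
E
```

```text
67.7917 False 58.083720330431404 2.719251208957585 0.020061282425225882
68.6583
the job is handed in; nothing more can be done
```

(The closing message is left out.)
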